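# Set and clamp the honing plate for scaler sharpening

## Robot

A 7-joint arm with a two-finger parallel gripper is mounted at the origin on a cart in front of the work surface, level with it; the furniture and walls round the work are solid. World frame = base frame: x ahead of the robot, y to its left, z up, the work surface at z = 0. Lengths are in m, angles in rad, forces in N, time in s.
With the tool pointing down it reaches from about 0.425 to 0.925 m from the base axis. Payload 6.8 kg.
Tool frame: the origin (TCP) lies midway between the tips of the shut fingers; the grasp point (between the pads) lies r.grip_point_offset behind it (r.grip_point_offset is the distance from the TCP to the grasp point, in m); z points along the fingers, y is the line along which they close (so a half turn about z gives the same grasp; the last joint's range is limited). The gripper opens to 85 mm and grips with 20 to 120 N. Pads are 22 mm wide; open, the fingers measure 114 mm over their backs; the gripper's body (76 mm by 85 mm) begins 54 mm behind the grasp point. The pads swing forward as they close: fully open they stand 13 mm farther back than shut.
Start: joints at [1.056, 0.477, 0.022, 1.555, -0.011, 1.109, -0.083], TCP at [0.267, -0.62, 0.231] pointing down, gripper open.
Joint ranges: [-2.96, 2.96], [-0.34, 2.1], [-1.41, 1.46], [0.24, 2.44], [-1.37, 4.51], [0.17, 1.92], [-2.96, 2.96]. Speed limits (rad/s): [2.39, 2.39, 3.14, 3.14, 3.14, 3.14, 3.14].

## Interface

Orientations are given as a rotation vector (axis times angle).
In Python, from bench import r gives the robot as it stands. The module is installed in compiled form; this text tells all that it offers.
- The arm moves only by the shell command python3 -m crank 'ROWS' [FORCE]. ROWS is JSON, a list of rows, each a list of 5 numbers: the shift along the world's x, y, z in units of 200 mm (1.0 is 200 mm), then the turn about the world's z in units of 45 degrees (1.0 is 45 degrees), then the opening, from -1 (shut) to 1 (fully open). In form: [[dx, dy, dz, turn, jaw], ...]. A call has 1 to 8 rows; each row shifts and turns the commanded pose from where the row before left it; what a row does not reach is not made up. A row lasts 1/12 s, in which the tool goes at most 41.7 mm and 7.16 degrees, less where a joint would pass 70% of its speed; a pose out of reach is approached as far as the arm can. A call with a number of a shift or a turn outside -1 to 1 is refused whole. A call with a gripper value outside its range is refused whole. The fingers move at their own pace and stop on an object; FORCE is the grip in N (left out, the last holds). Time passes only in rows, so rows that do not move let the fingers close. It gives the time, the measured TCP pose, the force, the opening and the grip force at its end, in the units of the state.
- r.get_obs(): the state, without advancing time (a new reading comes with each control period).
- r.grab_frame(name): name is "side" or "top" or "wrist"; returns the picture (384x512x3 uint8, blue, green, red); there is no depth.
- r.camera_model(name): a dict with "fx", "fy", "cx", "cy" (pixels), "R" (3x3) and "t" (3): a world point X has camera coordinates R X + t. Camera axes: x right, y down, z forward; pixel columns grow to the right and rows downward; lengths in m; the calibration is good to about 2 mm. A picture is of the moment at which its call begins: read the wrist's pose just before it. camera_model takes no time and is no camera call; for the wrist camera it gives the pose at the moment of the call.
- r.hand_in(): hands the job in; it is judged then, once.
The state is a dict: "clock": time; "joints": joint angles; "qvel": joint speeds; "tau": joint torques, N m; "tcp_pos": TCP position; "orientation": TCP orientation; "contact_force": force on the tool from outside, world axes, zero at the start; "moment": the same for the moment, N m; "grip_width": finger opening in m; "gripper_force": force on a finger pad.
Only numpy, scipy, OpenCV 4.12 (cv2) and the standard library are available. Lean on these libraries where they do the work, as an engineer would, in place of code of your own. Each camera call takes 0.05 s, during which the arm holds its last target. There are 200 camera calls.

## Task

Get the sharpening station ready for the scalers: with the fingertips, push the honing plate along the deck towards you until its near end sticks out 25 mm past the deck's front edge, square to that edge, so that a scaler's shank will clear the station. Then press the toggle clamp's red handle all the way down until it locks over centre and its foot holds the plate there. Push only: do not lift the plate, and leave the two scalers and the dropper bottle where they are.

Things in the scene. Friction and masses are not known exactly. Their poses are not given: they have to be found in the camera images.
- station: sharpening station, fixed: grey base, light grey metal deck 195 (x) x 150 (y) mm, deck top 45 mm above the worktop. Origin on the worktop under the middle of the lane where the plate lies; own x points away from the robot (front edge at x -97.5 mm, rear edge +97.5), own y to the left; the deck spans y -100 to +50. The steel toggle clamp stands at the right: x -79.5 to -35.5, y -100 to -55 mm
- front_edge (a point): on the deck's front (near) top edge, in the middle of the lane; axes as the station's
- honing_plate: loose flat steel honing plate with a dark dotted grit face, 130 (own x) x 50 (own y) x 9 mm, about 0.25 kg; origin at the middle of its underside, 45 mm above the worktop when it lies flat; own x is its length and points roughly away from the robot
- plate_near_end (a point): middle of the plate's near (robot-side) end, at its underside; 65 mm from the plate's origin along own -x. It has to come to 25 mm in front of the front edge
- clamp_handle (a joint): toggle clamp handle, turned against the hold-down arm, rad: 0 open (handle up and to the right, 0.95 rad above level), 1.41 dead point (level), 1.52 down on its stop (0.12 rad below level), locked over centre. It needs about 3 N at the grip and stays where it is left, up or locked
- handle_grip (a point): point on the centre line of the red round grip (17 mm thick), 85 mm from the handle's pin and 16 mm short of its end. It swings in the station's y-z plane at own x -57.5 mm: open at own (y -125, z 166) mm, 0.6 rad above level at (-140, 146), 0.3 rad at (-148, 124), level at (-150, 99), locked at (-150, 89)
- clamp_foot: red foot, 17 mm across, 10 mm high, under the hold-down arm's end; origin at the middle of its underside. Open, foot and arm hang 34 to 90 mm above the deck over the lane; the linked handle lowers them. Locked, the foot presses the plate's top at the station's own (x -57.5, y 0) mm through a spring, with about 6 N
- oil_dropper: small brown dropper bottle, 33 mm across, 102 mm high, standing to the left of the station; origin at the middle of its underside; not to be moved
- scaler_left: steel hand scaler, 176 x 13 x 9 mm, lying on the worktop left of the station; origin at the middle of its underside; not to be moved
- scaler_right: steel hand scaler, 176 x 13 x 9 mm, lying on the worktop right of the station, behind the clamp handle; origin at the middle of its underside; not to be moved

How it is judged:
On the way, in this order (a step that is already met when the one before it is completed fails the run):
1. with the clamp still open, the plate's near end sticks out 25 mm (19 to 31) past the front edge, square to it (x of plate_near_end in the frame of front_edge between -0.031 and -0.019 m and angle between the x axis of honing_plate and the x axis of station, either way round below 0.09 rad and value of joint clamp_handle below 0.7 rad), for 0.2 s.
2. the clamp handle is pressed down past its dead point and the foot holds the plate (value of joint clamp_handle above 1.45 rad and contact force between clamp_foot and honing_plate above 3 N), for 0.2 s.
At the end, for the whole second after the job is handed in: The plate lies flat and at rest with its near end 25 mm (+-6) past the front edge and square to it within 0.09 rad (5 degrees); the handle is locked (joint above 1.45) and the foot presses on the plate with more than 3 N; the scalers and the dropper have moved less than 20 mm (all of step 2 and x of plate_near_end in the frame of front_edge between -0.031 and -0.019 m and angle between the x axis of honing_plate and the x axis of station, either way round below 0.09 rad and angle between honing_plate's own z axis and vertical below 0.05 rad and linear speed of honing_plate below 0.01 m/s and distance of each of oil_dropper, scaler_left, scaler_right from where it was at the start of the episode below 0.02 m); the robot touches nothing.
It fails at once if the plate is lifted off the deck (more than 10 mm) or tipped (height (world z) of honing_plate above 0.055 m or height (world z) of honing_plate below 0.03 m or angle between honing_plate's own z axis and vertical above 0.2 rad).
It fails at once if a scaler or the dropper bottle is displaced by 20 mm or more, or the bottle tipped (distance of any of oil_dropper, scaler_left, scaler_right from where it was at the start of the episode above 0.02 m or angle between oil_dropper's own z axis and vertical above 0.5 rad).
It also fails if it takes over 70 s, if anything falls off the work surface, if the arm or the gripper's body presses on something with over 40 N, if the wrist force passes 120 N, or if a joint passes its speed limit or range.

## Working session

There is one attempt and no reset: what is moved stays moved. The work goes in short steps, Python scripts to look and compute and a shell command to move; the robot and the scene stay as the last step left them, time stands still between calls to the robot, and variables do not carry over. Pictures are saved under pics/ and viewed, at most 10 in all, crops included, and the job is handed in when it is done.

```bash
mkdir -p pics
python3 - <<'E'
from bench import r
import cv2,numpy as np
o=r.get_obs();print(o['clock'],o['tcp_pos'],o['orientation'],o['grip_width'],r.grip_point_offset)
for n in("side","top"):
    cv2.imwrite(f"pics/{n}0.png",r.grab_frame(n));m=r.camera_model(n);print(n,m['fx'],m['cx'],m['cy'],-np.array(m['R']).T@np.array(m['t']),np.round(m['R'],3).tolist())
E
```

```text
0.0 [ 0.26680124 -0.61939081  0.23033969] [-3.07512589e+00 -6.34230687e-01  8.02838410e-04] 0.08524822733862907 0.0187
side 481.03049609698854 254.37441920777454 195.79821291016358 [ 0.65342915 -0.7098196   0.69474117] [[0.992, 0.126, -0.022], [0.066, -0.649, -0.758], [-0.11, 0.75, -0.652]]
top 450.23852994070575 253.54193075424166 191.4945696231238 [ 0.40973465 -0.04039771  0.96152122] [[0.027, -1.0, 0.004], [-0.977, -0.027, -0.211], [0.211, 0.002, -0.978]]
```

View pics/side0.png

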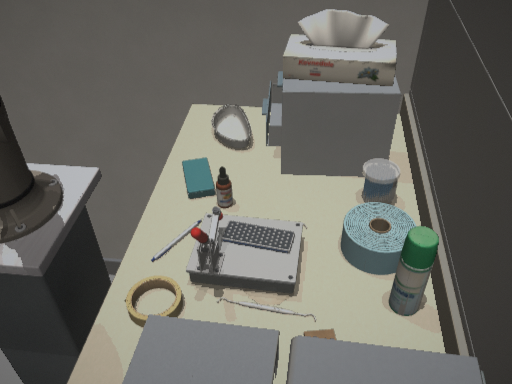

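View pics/top0.png

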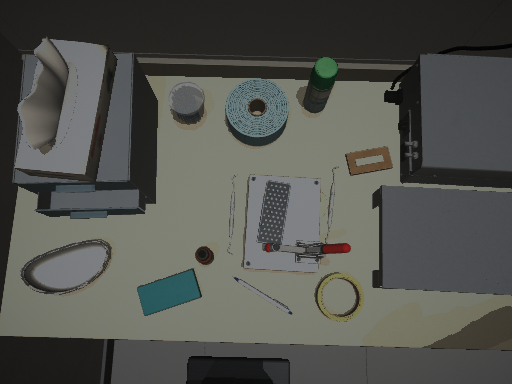

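The side view shows the station around (248,250), with the clamp open and its red grip near (200,235). The top view shows the deck at about (246–320, 177–271), the plate at about (273,213), the red grip at (337,248), the bottle at (204,255), and the scalers at x≈233 and x≈332. Next I'll zoom in to find the edges.

Run:
```python
import cv2,numpy as np
a=cv2.imread("pics/top0.png")[165:285,225:360]; b=cv2.imread("pics/side0.png")[195:330,150:325]
f=lambda i,k:cv2.convertScaleAbs(cv2.resize(i,None,fx=k,fy=k,interpolation=cv2.INTER_CUBIC),alpha=1.3)
a=f(a,2.95);b=f(b,2.25)
H=max(a.shape[0],b.shape[0]);p=lambda i:cv2.copyMakeBorder(i,0,H-i.shape[0],0,0,0)
m=np.hstack([p(a),p(b)]);print(a.shape,m.shape);cv2.imwrite("pics/z0.png",m)
```

```text
(354, 398, 3) (354, 792, 3)
```

View pics/z0.png

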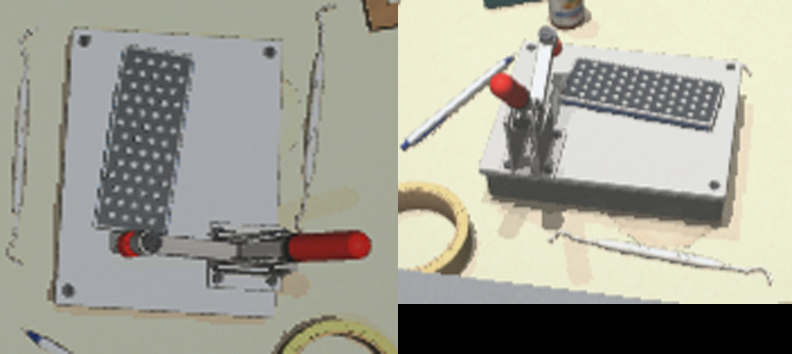

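The crop shows the deck corners, in zoomed top-view pixels, at (76,28), (283,40), (272,318) and (54,303). The plate's corners are at (122,48), (192,55), (165,232) and (96,225). The clamp is open and the red foot is at (128,243). Next I'll refine these and cast rays.

```bash
cat > h.py <<'E'
import cv2,numpy as np
from bench import r
def ray(n,p):
    m=r.camera_model(n);R=np.array(m['R']);c=-R.T@np.array(m['t'])
    d=R.T@np.array([(p[0]-m['cx'])/m['fx'],(p[1]-m['cy'])/m['fy'],1]);return c,d/np.linalg.norm(d)
def plane(n,p,z):
    c,d=ray(n,p);return c+d*(z-c[2])/d[2]
def tri(p,q):
    a,u=ray("top",p);b,v=ray("side",q);s,t=np.linalg.lstsq(np.c_[u,-v],b-a,rcond=None)[0]
    return (a+s*u+b+t*v)/2,np.linalg.norm(a+s*u-b-t*v)
def platemask(im,roi):
    x0,y0,x1,y1=roi;g=cv2.cvtColor(im,cv2.COLOR_BGR2GRAY);m=np.zeros_like(g)
    m[y0:y1,x0:x1]=(g[y0:y1,x0:x1]<ROI_T)*255
    return m
ROI_T=110
E
python3 - <<'E'
from h import *
T=cv2.imread("pics/top0.png");S=cv2.imread("pics/side0.png")
tz=lambda l:np.float32([[225+x/2.95,165+y/2.95] for x,y in l]); sz=lambda l:np.float32([[150+(x-398)/2.25,195+y/2.25] for x,y in l])
def sub(im,p):
    g=cv2.cvtColor(im,cv2.COLOR_BGR2GRAY);return cv2.cornerSubPix(g,p.copy().reshape(-1,1,2),(3,3),(-1,-1),(3,40,.01)).reshape(-1,2)
# order RL,RR,FR,FL deck, then plate far-left, far-right
tp=tz([(76,28),(283,40),(272,318),(54,303),(122,48),(192,55)]);sp=sz([(540,40),(749,67),(725,200),(483,170),(722,82),(715,130)])
ts=sub(T,tp)
dk=np.array([plane("top",p,.045)[:2] for p in ts[:4]])
for a,b in zip(tp,ts):print(a.round(1),b.round(1),plane("top",b,.045).round(4))
print("sides",[round(float(np.linalg.norm(dk[i]-dk[(i+1)%4])),4) for i in range(4)])
# side: deck order there RL(749,67) RR(725,200) FR(483,170)
ss=sub(S,sz([(749,67),(725,200),(483,170),(722,82),(715,130)]))
for i,j in((0,0),(1,1),(2,2),(4,3),(5,4)):print(i,tri(ts[i],ss[j]))
g=cv2.cvtColor(T,cv2.COLOR_BGR2GRAY);m=np.zeros_like(g);m[178:243,255:292]=(g[178:243,255:292]<120)*255
m=cv2.morphologyEx(cv2.morphologyEx(m,cv2.MORPH_CLOSE,np.ones((3,3))),cv2.MORPH_OPEN,np.ones((5,5)))
c=max(cv2.findContours(m,0,1)[0],key=cv2.contourArea)
w=np.float32([plane("top",p[0],.054)[:2]*1000 for p in c]);R=cv2.minAreaRect(w);print(R,cv2.boxPoints(R))
E
```

```text
[250.8 174.5] [250.8 174.5] [ 0.6438 -0.0318  0.045 ]
[320.9 178.6] [320.9 178.6] [ 0.6391 -0.1791  0.045 ]
[317.2 272.8] [315.9 271.3] [ 0.4471 -0.1682  0.045 ]
[243.3 267.7] [243.4 266.6] [ 0.4526 -0.0223  0.045 ]
[266.4 181.3] [265.6 183.3] [ 0.6258 -0.0633  0.045 ]
[290.1 183.6] [288.4 183.3] [ 0.627  -0.1111  0.045 ]
sides [0.1474, 0.1923, 0.146, 0.1915]
0 (array([ 0.64999928, -0.03076679,  0.03704645]), np.float64(0.008211700876440091))
1 (array([ 0.64140158, -0.17965633,  0.03992821]), np.float64(0.002018058911850934))
2 (array([ 0.44668075, -0.16917856,  0.03968513]), np.float64(0.0014116870058793248))
4 (array([ 0.62822264, -0.06248467,  0.04742658]), np.float64(0.00603433478281268))
5 (array([ 0.6272133 , -0.11130532,  0.04307947]), np.float64(0.0004999750936601047))
((563.6638793945312, -80.3012924194336), (52.6219367980957, 131.45867919921875), 82.03288269042969) [[ 494.92215   -97.24791 ]
 [ 625.11194  -115.468704]
 [ 632.40564   -63.354675]
 [ 502.21582   -45.13388 ]]
```

```bash
python3 - <<'E'
from h import *
print(tri((378,188),(280,330)),tri((380,290),(147,325)),tri((327,248),(200,233)))
E
python3 -m crank '[[0,0,0.18,0,-0.4],[0,0,0.18,0,-0.4],[0,0,0.18,0,-0.4],[0,0,0.18,-0.1,-0.4],[0,0,0.18,-0.1,-0.4],[0,0,0.18,-0.1,-0.4]]'
```

```text
(array([ 0.6214588 , -0.29167886,  0.06487907]), np.float64(0.00801862765868034)) (array([ 0.41460981, -0.29420847,  0.04896009]), np.float64(0.0015791212467896661)) (array([ 0.48481139, -0.17489803,  0.14267382]), np.float64(0.0011393439615956032))
clock: 0.6
tcp_pos: [0.2668, -0.6195, 0.4487]
orientation: [-3.13, -0.262, 0.0]
contact_force: [-0.2, -1.7, 0.6]
grip_width: 0.0258
gripper_force: 0.0
```

```bash
python3 -m crank '[[0.1,0.15,0,-0.1,-0.4],[0.1,0.15,0,-0.1,-0.4],[0.1,0.15,0,-0.08,-0.4],[0.1,0.15,0,0,-0.4],[0.1,0.15,0,0,-0.4],[0.1,0.15,0,0,-0.4],[0.1,0.15,0,0,-0.4],[0.1,0.15,0,0,-0.4]]'
python3 -m crank '[[0.13,0.15,0,0,-0.4],[0.13,0.15,0,0,-0.4],[0.13,0.15,0,0,-0.4],[0.13,0.15,0,0,-0.4],[0.13,0.15,0,0,-0.4],[0.13,0.15,0,0,-0.4],[0.13,0.15,0,0,-0.4],[0.13,0.15,0,0,-0.4]]'
```

```text
clock: 1.27
tcp_pos: [0.4276, -0.3782, 0.447]
orientation: [-3.14, 0.077, 0.001]
contact_force: [0.4, -1.1, 0.5]
grip_width: 0.0256
gripper_force: 0.0
clock: 1.93
tcp_pos: [0.6359, -0.1384, 0.4469]
orientation: [3.141, -0.077, -0.001]
contact_force: [0.2, -0.3, -0.2]
grip_width: 0.0257
gripper_force: 0.0
```

```bash
python3 -m crank '[[0.04,0.13,0,0,-0.4],[0.03,0.127,0,0,-0.4],[0,0,-0.2,0,-0.4],[0,0,-0.2,0,-0.4],[0,0,-0.2,0,-0.4],[0,0,-0.2,0,-0.4],[0,0,-0.2,0,-0.4],[0,0,-0.2,0,-0.4]]'
python3 -m crank '[[0,0,-0.2,0,-0.4],[0,0,-0.2,0,-0.4],[0,0,-0.1,0,-0.4],[0,0,0,0,-0.4],[0,0,0,0,-0.4]]'
python3 - <<'E'
from h import *
w=r.grab_frame("wrist");s=r.grab_frame("side")[190:320,150:340]
s=cv2.resize(s,None,fx=2.2,fy=2.2,interpolation=2);w=cv2.resize(w,(380,285))
m=np.zeros((286,800,3),np.uint8);m[:285,:380]=w;m[:,382:800]=s[:286,:418]
cv2.imwrite("pics/a1.png",m)
E
```

```text
clock: 2.6
tcp_pos: [0.6485, -0.0885, 0.2052]
orientation: [3.141, -0.076, -0.001]
contact_force: [1.0, -0.6, -0.3]
grip_width: 0.0256
gripper_force: 0.0
clock: 3.02
tcp_pos: [0.6483, -0.0885, 0.1063]
orientation: [-3.14, 0.077, 0.004]
contact_force: [0.3, 0.6, 0.6]
grip_width: 0.0255
gripper_force: 0.0
```

View pics/a1.png

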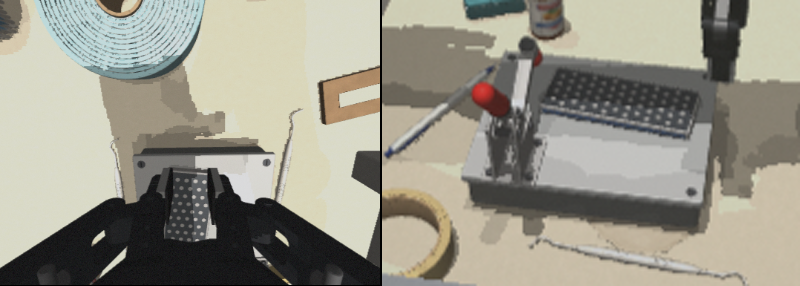

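The wrist picture shows the fingertips at about (165–215, 190), straddling the plate's width just behind its far end. The side view shows the fingers over the rear deck edge at about (718,70). I'll go down with guarded steps.

```bash
python3 -m crank '[[0,0,-0.1,0,-0.4],[0,0,-0.08,0,-0.4],[0,0,-0.04,0,-0.4],[0,0,-0.02,0,-0.4],[0,0,-0.015,0,-0.4],[0,0,0,0,-0.4]]'
python3 -m crank '[[0,0,-0.01,0,-0.4],[0,0,-0.005,0,-0.4],[0,0,0,0,-0.4]]'
```

```text
clock: 3.62
tcp_pos: [0.6497, -0.0885, 0.0571]
orientation: [3.141, -0.077, 0.002]
contact_force: [-0.3, 0.2, -0.2]
grip_width: 0.0256
gripper_force: 0.0
clock: 3.87
tcp_pos: [0.6493, -0.0885, 0.0537]
orientation: [3.141, -0.077, 0.001]
contact_force: [0.1, 0.9, 0.6]
grip_width: 0.0259
gripper_force: 0.0
```

```bash
python3 -m crank '[[0,0,-0.01,0,-0.4],[0,0,-0.005,0,-0.4],[0,0,0,0,-0.4]]'
python3 -m crank '[[0,0,-0.005,0,-0.4],[0,0,-0.005,0,-0.4],[0,0,0,0,-0.4]]'
```

```text
clock: 4.12
tcp_pos: [0.6489, -0.0885, 0.0501]
orientation: [3.141, -0.077, -0.001]
contact_force: [-0.0, 0.3, 0.3]
grip_width: 0.0256
gripper_force: 0.0
clock: 4.37
tcp_pos: [0.6489, -0.0885, 0.0481]
orientation: [3.141, -0.077, -0.001]
contact_force: [-0.1, -0.3, 0.3]
grip_width: 0.0255
gripper_force: 0.0
```

```bash
python3 -m crank '[[0,0,-0.005,0,-0.4],[0,0,-0.005,0,-0.4],[0,0,0,0,-0.4]]'
python3 -m crank '[[-0.03,0.0015,0,0,-0.4],[-0.03,0.0015,0,0,-0.4],[-0.03,0.0015,0,0,-0.4],[-0.03,0.0015,0,0,-0.4],[-0.03,0.0015,0,0,-0.4]]'
python3 -m crank '[[-0.03,0.0015,0,0,-0.4],[-0.03,0.0015,0,0,-0.4],[-0.03,0.0015,0,0,-0.4],[-0.03,0.0015,0,0,-0.4],[0,0,0,0,-0.4]]'
python3 - <<'E'
from h import *
t=r.grab_frame("top");cv2.imwrite("pics/t2raw.png",t);s=r.grab_frame("side")[190:320,150:330]
s=cv2.resize(s,None,fx=2.2,fy=2.2,interpolation=2);t=cv2.resize(t[165:285,225:360],None,fx=2.95,fy=2.95,interpolation=2)
m=np.zeros((354,800,3),np.uint8);m[:354,:398]=t[:354,:398];m[:286,400:796]=s
cv2.imwrite("pics/a2.png",m)
E
```

```text
clock: 4.62
tcp_pos: [0.6489, -0.0885, 0.0461]
orientation: [-3.141, 0.077, 0.001]
contact_force: [-2.2, -0.8, -0.9]
grip_width: 0.0255
gripper_force: 0.0
clock: 5.03
tcp_pos: [0.6184, -0.087, 0.0464]
orientation: [-3.141, 0.077, -0.0]
contact_force: [1.5, -0.2, -0.9]
grip_width: 0.0252
gripper_force: 0.7
clock: 5.45
tcp_pos: [0.5936, -0.0859, 0.0463]
orientation: [3.14, -0.077, -0.002]
contact_force: [-0.8, -0.5, -0.1]
grip_width: 0.0254
gripper_force: 0.0
```

View pics/a2.png

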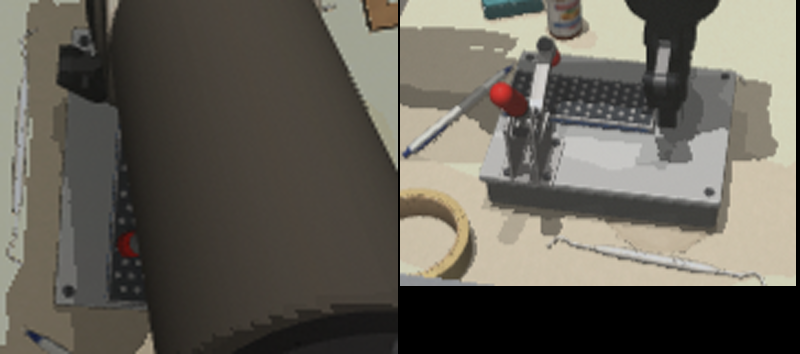

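The top view shows the plate's near-left corner at about (110,301), close to the deck's front edge, with the forearm covering the rest. The side view shows the fingers pushing squarely on the far end. I'll measure the near end.

Run:
```python
from h import *
t=cv2.imread("pics/t2raw.png");g=cv2.cvtColor(t,6)
print(g[258:276,256:278])
x=np.array([.9986,-.053]);o=np.array([.5470,-.0754])
for p in((266,266),(266,267),(266,268),(266,269)):print(p,(plane("top",p,.054)[:2]-o)@x,(plane("top",p,.045)[:2]-o)@x)
```

```text
[[78 78 78 77 79 47 53 34 72 72 35 31 50 71 51 33 31 47 30 31 33 35]
 [78 78 78 78 78 51 51 34 42 32 33 33 41 50 41 32 31 38 29 31 33 36]
 [79 79 78 79 78 57 51 34 33 32 33 33 32 32 32 32 31 30 29 30 33 35]
 [78 80 78 79 78 59 43 33 33 33 33 32 32 32 31 32 32 31 27 30 33 34]
 [79 79 79 78 78 56 42 34 33 42 73 61 33 32 41 60 42 33 28 30 32 34]
 [79 78 78 80 79 57 42 33 32 33 72 62 34 33 51 71 51 32 28 30 31 34]
 [79 79 79 79 78 71 43 34 33 32 33 32 32 32 31 50 32 32 29 29 31 32]
 [79 79 78 78 66 73 36 34 33 33 33 34 32 32 32 31 32 32 29 29 31 34]
 [78 79 78 79 78 78 43 42 41 42 34 33 33 32 32 33 32 32 30 28 30 33]
 [78 79 79 79 79 65 65 62 63 75 76 79 75 63 62 62 54 51 40 29 31 32]
 [84 76 77 77 79 80 78 80 79 80 67 65 60 62 54 62 53 55 62 30 31 33]
 [65 61 62 63 56 64 64 58 59 64 68 70 70 66 77 78 81 75 76 31 31 32]
 [79 79 80 80 79 79 78 78 79 79 80 79 78 78 78 78 66 65 62 39 30 30]
 [80 79 79 79 79 80 78 79 79 80 79 79 78 78 78 78 78 78 78 51 29 30]
 [79 79 78 79 78 78 79 79 79 79 78 78 78 78 78 79 80 79 79 50 30 31]
 [79 79 79 79 79 79 80 79 79 78 79 78 78 78 76 78 79 78 78 51 30 30]
 [79 79 79 78 79 78 78 79 78 79 78 79 78 78 77 78 78 78 77 63 30 30]
 [80 79 80 78 78 78 78 79 78 78 78 78 78 79 78 77 79 78 79 78 31 29]]
(266, 266) -0.09275940307450768 -0.09230154044922251
(266, 267) -0.09471993559657833 -0.09428151581442282
(266, 268) -0.09667865541772531 -0.09625966050192059
(266, 269) -0.09863556505081175 -0.09823597704949927
```

```bash
python3 -m crank '[[-0.03,0.0015,0,0,-0.4],[-0.03,0.0015,0,0,-0.4],[-0.03,0.0015,0,0,-0.4],[-0.03,0.0015,0,0,-0.4],[-0.02,0.001,0,0,-0.4],[0,0,0,0,-0.4],[0,0,0,0,-0.4]]'
python3 - <<'E'
from h import *
t=r.grab_frame("top");cv2.imwrite("pics/t3raw.png",t);s=r.grab_frame("side")[190:320,150:330]
s=cv2.resize(s,None,fx=2.2,fy=2.2,interpolation=2);t=cv2.resize(t[165:285,225:360],None,fx=2.95,fy=2.95,interpolation=2)
m=np.zeros((354,800,3),np.uint8);m[:354,:398]=t[:354,:398];m[:286,400:796]=s
cv2.imwrite("pics/a3.png",m)
E
```

```text
clock: 6.13
tcp_pos: [0.566, -0.0845, 0.0461]
orientation: [3.14, -0.077, -0.003]
contact_force: [0.6, -0.1, -0.1]
grip_width: 0.0253
gripper_force: 0.0
```

View pics/a3.png

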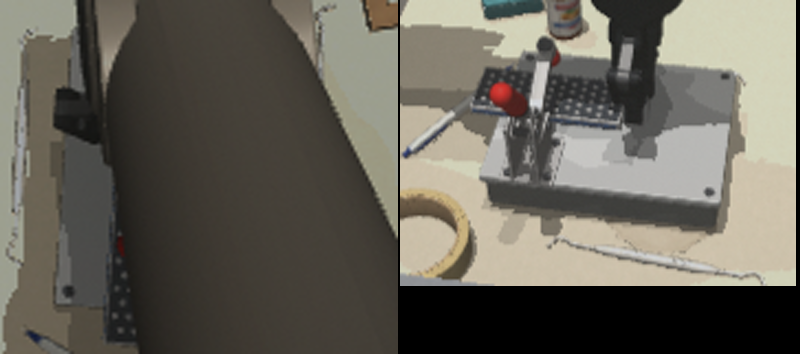

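The plate now overhangs the front edge: the dark end at zoomed row ~342 is past the deck edge at ~305. The clamp is still open. I'll back off, raise, and look with the arm out of the way, over the handle side.

```bash
python3 -m crank '[[0.04,-0.002,0,0,-0.4],[0.04,-0.002,0,0,-0.4],[0,0,0.17,0,-0.4],[0,0,0.2,0,-1],[0,0,0.2,0,-1],[0,0,0.2,0,-1],[0,0,0.2,0,-1],[0,0,0.1,0,-1]]'
python3 -m crank '[[-0.13,-0.12,0,0,-1],[-0.13,-0.12,0,0,-1],[-0.12,-0.12,0,0,-1],[-0.105,-0.093,0,0,-1],[0,0,0,0,-1]]'
python3 - <<'E'
from h import *
t=r.grab_frame("top");cv2.imwrite("pics/t4raw.png",t);s=r.grab_frame("side");cv2.imwrite("pics/s4raw.png",s);s=s[180:310,140:320]
s=cv2.resize(s,None,fx=2.2,fy=2.2,interpolation=2);t=cv2.resize(t[165:285,225:360],None,fx=2.95,fy=2.95,interpolation=2)
m=np.zeros((354,800,3),np.uint8);m[:354,:398]=t[:354,:398];m[:286,400:796]=s
cv2.imwrite("pics/a4.png",m)
E
```

```text
clock: 6.9
tcp_pos: [0.5859, -0.0852, 0.2661]
orientation: [3.14, -0.077, 0.011]
contact_force: [1.5, 0.2, 0.0]
grip_width: 0.0002
gripper_force: 0.0
clock: 7.32
tcp_pos: [0.4824, -0.1811, 0.2605]
orientation: [3.138, -0.089, -0.003]
contact_force: [-0.1, -0.8, 0.0]
grip_width: 0.0001
gripper_force: 0.0
```

View pics/a4.png

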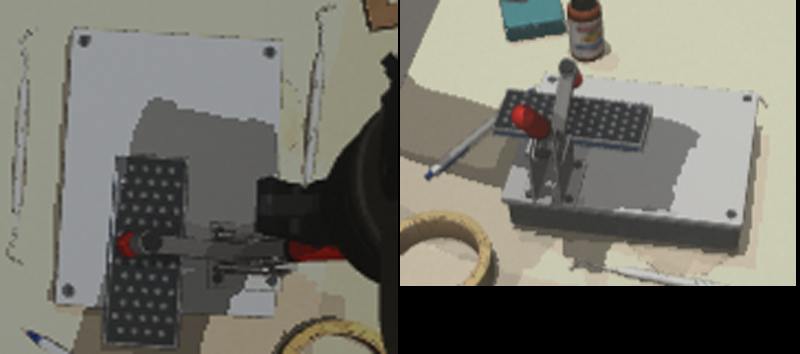

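The plate is in full view, with corners at zoomed (118,156), (187,158), (177,347) and (105,344), square and overhanging. I'll compute the overhang and angle.

Run:
```python
from h import *
x=np.array([.9986,-.053]);y=np.array([.053,.9986]);o=np.array([.5470,-.0754])
P=[plane("top",(225+a/2.95,165+b/2.95),.054)[:2]-o for a,b in((118,156),(187,158),(177,347),(105,344))]
P=np.array([[p@x,p@y] for p in P])*1000;print(P.round(1))
far=P[:2].mean(0);near=P[2:].mean(0);print(far,near,np.arctan2(far[1]-near[1],far[0]-near[0]))
e=[(plane("top",(225+a/2.95,165+b/2.95),.045)[:2]-o)@x*1000 for a,b in((80,305),(180,311))];print(e)
g=cv2.cvtColor(cv2.imread("pics/t4raw.png"),6);print(g[260:288,270]);print([round(float((plane("top",(270,v),.054)[:2]-o)@x)*1000,1) for v in(278,280,282)])
```

```text
[[   3.6   12.2]
 [   6.   -35.4]
 [-122.1  -36.8]
 [-124.    11.4]]
[  4.82433702 -11.6143624 ] [-123.07016673  -12.71435175] 0.00860054340896983
[np.float64(-99.25627498124386), np.float64(-97.83949145363604)]
[42 42 45 56 42 42 43 73 59 42 42 43 44 43 43 43 74 90 58 42 43 81 58 72
 72 92 93 93]
[-115.5, -119.4, -123.3]
```

The overhang is 25 mm and the angle is 0.01 rad. Now the handle: go down to the left of and above the grip, then follow its arc.

```bash
python3 -m crank '[[0.01,0.04,0,0,-1],[0,0,-0.15,0,-1],[0,0,-0.15,0,-1],[0,0,-0.1,0,-1],[0,0,-0.04,0,-1],[0,0,0,0,-1]]'
python3 -m crank '[[-0.001,-0.026,-0.024,0,-1],[-0.001,-0.026,-0.024,0,-1],[-0.001,-0.026,-0.024,0,-1],[-0.001,-0.026,-0.024,0,-1],[0,0,0,0,-1]]'
```

```text
clock: 7.92
tcp_pos: [0.488, -0.1658, 0.1705]
orientation: [-3.139, 0.072, 0.005]
contact_force: [-0.1, -0.2, 0.6]
grip_width: -0.0004
gripper_force: 0.0
clock: 8.33
tcp_pos: [0.4874, -0.1901, 0.1529]
orientation: [3.14, -0.079, 0.001]
contact_force: [0.7, -0.3, 0.9]
grip_width: -0.0004
gripper_force: 0.3
```

```bash
python3 -m crank '[[-0.005,-0.016,-0.026,0,-1],[-0.005,-0.016,-0.026,0,-1],[-0.005,-0.016,-0.026,0,-1],[-0.005,-0.016,-0.026,0,-1],[0,0,0,0,-1]]'
python3 - <<'E'
from h import *
s=r.grab_frame("side")[180:310,140:320];cv2.imwrite("pics/a5.png",cv2.resize(s,None,fx=3,fy=3,interpolation=2))
E
```

```text
clock: 8.75
tcp_pos: [0.4818, -0.202, 0.1308]
orientation: [-3.14, 0.078, 0.004]
contact_force: [-0.4, 0.1, 0.8]
grip_width: -0.0001
gripper_force: 0.1
```

View pics/a5.png

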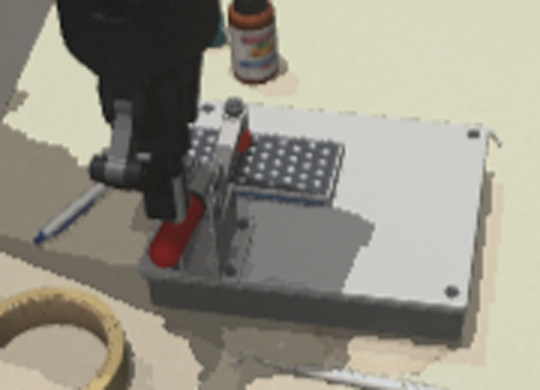

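The fingertip at (165,215) is on the red grip, whose end is at (165,250), and the handle has come down. I'll check its angle by projecting the expected grip end.

Run:
```python
from h import *
m=r.camera_model("side");R=np.array(m['R']);t=np.array(m['t'])
def pj(X,Y,Z):
    w=np.array([.5470+X*.9986+Y*.053,-.0754-X*.053+Y*.9986,Z]);c=R@w+t
    return ((np.array([m['fx']*c[0]/c[2]+m['cx'],m['fy']*c[1]/c[2]+m['cy']])-[140,180])*3).round(0)
for th in(.95,.6,.45,.3,.15,0,-.12):
    f=lambda L:pj(-.0575,-.0655-L*np.cos(th),.099+L*np.sin(th))
    print(th,f(.06),f(.085),f(.101))
o=r.get_obs()['tcp_pos'];c=R@o+t;print((m['fx']*c[0]/c[2]+m['cx']-140)*3,(m['fy']*c[1]/c[2]+m['cy']-180)*3)
```

```text
0.95 [180. 149.] [169. 141.] [162. 135.]
0.6 [176. 188.] [162. 197.] [154. 204.]
0.45 [175. 204.] [161. 221.] [152. 232.]
0.3 [175. 219.] [161. 242.] [152. 258.]
0.15 [175. 232.] [162. 262.] [153. 282.]
0 [176. 244.] [164. 279.] [156. 302.]
-0.12 [178. 252.] [166. 291.] [159. 316.]
167.24214903372342 209.33094830761442
```

```bash
python3 -m crank '[[0.004,-0.012,-0.03,0,-1],[0.004,-0.012,-0.03,0,-1],[0.004,-0.012,-0.03,0,-1],[0.004,-0.01,-0.03,0,-1],[0,0,0,0,-1]]'
python3 -m crank '[[0,-0.01,-0.02,0,-1],[0,-0.005,-0.02,0,-1],[0,0,0,0,-1]]'
```

```text
clock: 9.22
tcp_pos: [0.4859, -0.2111, 0.1068]
orientation: [-3.14, 0.077, 0.003]
contact_force: [-0.9, 0.8, 1.3]
grip_width: 0.0003
gripper_force: 0.0
clock: 9.47
tcp_pos: [0.486, -0.2139, 0.0995]
orientation: [-3.141, 0.077, 0.001]
contact_force: [-0.1, 0.0, 0.4]
grip_width: -0.0001
gripper_force: 0.0
```

```bash
python3 -m crank '[[0,0,-0.015,0,-1],[0,0,0,0,-1]]'
python3 -m crank '[[0,0,-0.015,0,-1],[0,0,0,0,-1]]'
python3 -m crank '[[0,0,-0.01,0,-1],[0,0,0,0,-1]]'
python3 - <<'E'
from h import *
s=r.grab_frame("side")[180:310,140:320];cv2.imwrite("pics/a6.png",cv2.resize(s,None,fx=3,fy=3,interpolation=2))
E
```

```text
clock: 9.63
tcp_pos: [0.4867, -0.2139, 0.0973]
orientation: [3.14, -0.077, 0.001]
contact_force: [-1.1, -0.6, 2.4]
grip_width: -0.0002
gripper_force: 1.3
clock: 9.8
tcp_pos: [0.4868, -0.2141, 0.0951]
orientation: [3.14, -0.077, 0.001]
contact_force: [-3.4, 0.2, 11.0]
grip_width: -0.0001
gripper_force: 5.6
clock: 9.97
tcp_pos: [0.4869, -0.2142, 0.0937]
orientation: [3.14, -0.077, 0.002]
contact_force: [-4.9, -0.1, 14.8]
grip_width: 0.0001
gripper_force: 7.6
```

View pics/a6.png

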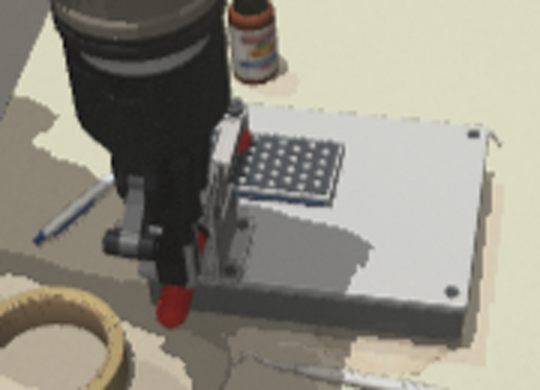

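The grip is down: its end is at (172,310) and the expected locked position is (159,316). The arm's foot has lowered onto the plate at (245,140). I'll press a little further to be sure.

```bash
python3 -m crank '[[0,0,-0.01,0,-1],[0,0,0,0,-1]]'
python3 -m crank '[[0,0,-0.01,0,-1],[0,0,0,0,-1],[0,0,0,0,-1]]'
```

```text
clock: 10.18
tcp_pos: [0.4869, -0.2143, 0.092]
orientation: [3.139, -0.077, 0.002]
contact_force: [-5.3, 0.7, 18.5]
grip_width: 0.0001
gripper_force: 9.1
clock: 10.43
tcp_pos: [0.487, -0.2145, 0.0905]
orientation: [3.139, -0.077, 0.002]
contact_force: [-6.4, 0.8, 21.2]
grip_width: -0.0
gripper_force: 10.1
```

```bash
python3 -m crank '[[0,0,0.05,0,-1],[0,0,0.1,0,-1],[0,0,0.2,0,-1],[0,-0.1,0.2,0,-1],[0,-0.2,0.15,0,-1],[0,-0.2,0.1,0,-1],[0,-0.2,0,0,-1],[0,0,0,0,-1]]'
python3 - <<'E'
from h import *
t=r.grab_frame("top");cv2.imwrite("pics/t7raw.png",t);s=r.grab_frame("side");cv2.imwrite("pics/s7raw.png",s);s=s[180:310,140:320]
s=cv2.resize(s,None,fx=2.2,fy=2.2,interpolation=2);t=cv2.resize(t[165:285,225:360],None,fx=2.95,fy=2.95,interpolation=2)
m=np.zeros((354,800,3),np.uint8);m[:354,:398]=t[:354,:398];m[:286,400:796]=s
cv2.imwrite("pics/a7.png",m)
E
```

```text
clock: 11.1
tcp_pos: [0.4847, -0.3524, 0.241]
orientation: [3.134, -0.092, 0.004]
contact_force: [-1.1, -0.3, -0.3]
grip_width: -0.0001
gripper_force: 0.0
```

View pics/a7.png

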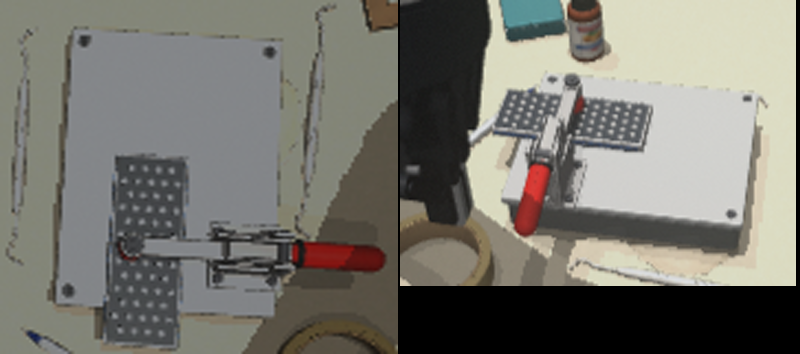

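The handle now lies flat out to the right, with the grip from (298,255) to (384,259) in the top view and (541,166) to (526,234) in the side view. The foot is on the plate at (130,247), and the plate has not moved. I'll triangulate the handle's slope.

Run:
```python
from h import *
def red(f,roi):
    im=cv2.imread(f).astype(int);x0,y0,x1,y1=roi;m=np.zeros(im.shape[:2],np.uint8)
    m[y0:y1,x0:x1]=((im[...,2]>1.8*im[...,1])&(im[...,2]>60))[y0:y1,x0:x1]
    p=np.argwhere(m)[:,::-1].astype(float);c=p.mean(0);d=np.linalg.svd(p-c,full_matrices=False)[2][0];s=(p-c)@d;return c,d,s.min(),s.max(),len(p)
def axis():
    out=[]
    for n,f,roi in(("top","pics/t7raw.png",(318,240,360,265)),("side","pics/s7raw.png",(190,245,215,290))):
        c,d,a,b,k=red(f,roi);print(n,c,d,a,b,k)
        A=ray(n,c-5*d)[1];cc,B=ray(n,c+5*d);out.append(np.cross(A,B)); 
        out.append(c)
    u=np.cross(out[0],out[2]);u/=np.linalg.norm(u);print("dir",u,"elev",np.arcsin(abs(u[2]))*np.sign(-u[1]*u[2]))
    print(tri(out[1],out[3]))
axis()
```

```text
top [339.70042194 251.61181435] [0.9967696 0.0803141] -15.93978299675029 14.525503856786724 237
side [199.60443038 270.35443038] [-0.25974721  0.96567665] -16.488646203444084 16.564296362532342 316
dir [0.037314   0.98660535 0.15880032] elev -0.15947543124386473
(array([ 0.48470903, -0.20783392,  0.08849335]), np.float64(0.0013514473213012044))
```

The handle is about 0.16 rad below level, with its grip centre at z≈0.088. That means it is past dead point and on its stop. The plate is unchanged and the arm is clear, so I'm handing in.

```bash
python3 -c "
from bench import r
print(r.hand_in())"
```

```text
the job is handed in; nothing more can be done
None
```

The job is handed in, with no verdict returned: the plate's near end measured about 25 mm past the front edge and square to within 0.01 rad, and the clamp handle is down past its dead point with the foot on the plate; I couldn't measure the foot's force.

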